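# Restock the display rack in reverse order

## Task

Move the four products from the wooden delivery rack to the grey display rack so that they stand in the reverse order, counted from the magenta end piece of each rack: the product next to the magenta end piece on the delivery rack goes into the display bay farthest from the magenta end piece, and so on, until the one farthest from it stands next to the display rack's magenta end piece. Stand each one upright in the middle of the white circle of its bay and let go; set them down gently, never dropping or tipping one over, and do not push the carton, mug or tape dispenser about.

Things in the scene. Friction and masses are not known exactly. Their poses are not given: they have to be found in the camera images.
- water_mid (a point): Product: small pale-blue water bottle with a red screw cap and a white-and-red label; straight round body 48 mm across up to 52 mm height, then a shoulder and a 28 mm cap; 76 mm tall, about 0.10 kg. This point lies on its upright axis, half-way up (38 mm above its underside); its z axis points up along the product. At the start it stands within 4 mm of the centre of the red plate. Loose; rigid.
- can_mid (a point): Product: dark-green snack can with a pale-green lid and white bands; 46 mm across (lid 47 mm, top 6 mm), 64 mm tall, about 0.08 kg. This point lies on its upright axis, half-way up (32 mm above its underside); its z axis points up along the product. At the start it stands within 4 mm of the centre of the green plate. Loose; rigid.
- lotion_mid (a point): Product: white travel lotion bottle with a blue cap; straight round body 46 mm across up to 54 mm height, cap 32 mm across; 74 mm tall, about 0.09 kg. This point lies on its upright axis, half-way up (37 mm above its underside); its z axis points up along the product. At the start it stands within 4 mm of the centre of the blue plate. Loose; rigid.
- tumbler_mid (a point): Product: small yellow closed drinking tumbler with a yellow lid; 46 mm across (lid 47 mm, top 7 mm), 64 mm tall, about 0.12 kg. This point lies on its upright axis, half-way up (32 mm above its underside); its z axis points up along the product. At the start it stands within 4 mm of the centre of the yellow plate. Loose; rigid.
- plate_red: Fixed red plate, 70 x 70 x 3 mm, in one bay of the delivery rack; at the start the water bottle stands on it. Stays in place, so it still shows where that product stood. Origin: centre of its underside, 30 mm above the table; its y axis runs along the row. The four plates form a straight row, 80 mm apart.
- plate_green: Fixed green plate, 70 x 70 x 3 mm, in one bay of the delivery rack; at the start the snack can stands on it. Stays in place, so it still shows where that product stood. Origin: centre of its underside, 30 mm above the table; its y axis runs along the row. The four plates form a straight row, 80 mm apart.
- plate_blue: Fixed blue plate, 70 x 70 x 3 mm, in one bay of the delivery rack; at the start the lotion bottle stands on it. Stays in place, so it still shows where that product stood. Origin: centre of its underside, 30 mm above the table; its y axis runs along the row. The four plates form a straight row, 80 mm apart.
- plate_yellow: Fixed yellow plate, 70 x 70 x 3 mm, in one bay of the delivery rack; at the start the tumbler stands on it. Stays in place, so it still shows where that product stood. Origin: centre of its underside, 30 mm above the table; its y axis runs along the row. The four plates form a straight row, 80 mm apart.
- magenta_end: Fixed magenta end piece, 80 x 30 x 6 mm high, at either end of the delivery rack (a black one is at the other end), its centre 50 mm from that of the nearest plate, then 130, 210, 290. Origin: centre of its underside, 30 mm above the table. The delivery rack: fixed light-wood board, 380 x 100 mm, steel lips 2 mm high along its long sides, wire dividers 6 mm high between the bays.
- display_rack: Fixed empty rack: grey board 380 mm long (y) x 100 mm (x), its top 30 mm above the table, steel lips 2 mm higher along its long sides. Four bays, marked by 62 mm white circles centred at x = 0, y = -120, -40, 40, 120 mm; 6 mm high wire dividers between. Magenta end piece, 6 mm high, at its +y end (y = 170), black one at its -y end. Origin: centre of its underside, on the table; z up.

How it is judged:
At the end, for the whole second after the job is handed in: Each product stands upright (within 0.1 rad) on the display board, within 15 mm along and across the rack of its bay centre; the n-th from the magenta end piece on the delivery rack is n-th from the black end of the display rack; all released and at rest (((horizontal distance between plate_red and magenta_end between 0.03 and 0.07 m and y of water_mid in the frame of display_rack between -0.135 and -0.105 m) or (horizontal distance between plate_red and magenta_end between 0.11 and 0.15 m and y of water_mid in the frame of display_rack between -0.055 and -0.025 m) or (horizontal distance between plate_red and magenta_end between 0.19 and 0.23 m and y of water_mid in the frame of display_rack between 0.025 and 0.055 m) or (horizontal distance between plate_red and magenta_end between 0.27 and 0.31 m and y of water_mid in the frame of display_rack between 0.105 and 0.135 m)) and x of water_mid in the frame of display_rack between -0.015 and 0.015 m and z of water_mid in the frame of display_rack between 0.06 and 0.076 m and angle between each of water_mid, can_mid, lotion_mid, tumbler_mid's own z axis and vertical below 0.1 rad and linear speed of each of water, can, lotion, tumbler below 0.02 m/s and contact force between the fingers and water below 0.05 N and ((horizontal distance between plate_green and magenta_end between 0.03 and 0.07 m and y of can_mid in the frame of display_rack between -0.135 and -0.105 m) or (horizontal distance between plate_green and magenta_end between 0.11 and 0.15 m and y of can_mid in the frame of display_rack between -0.055 and -0.025 m) or (horizontal distance between plate_green and magenta_end between 0.19 and 0.23 m and y of can_mid in the frame of display_rack between 0.025 and 0.055 m) or (horizontal distance between plate_green and magenta_end between 0.27 and 0.31 m and y of can_mid in the frame of display_rack between 0.105 and 0.135 m)) and x of can_mid in the frame of display_rack between -0.015 and 0.015 m and z of can_mid in the frame of display_rack between 0.054 and 0.07 m and contact force between the fingers and can below 0.05 N and ((horizontal distance between plate_blue and magenta_end between 0.03 and 0.07 m and y of lotion_mid in the frame of display_rack between -0.135 and -0.105 m) or (horizontal distance between plate_blue and magenta_end between 0.11 and 0.15 m and y of lotion_mid in the frame of display_rack between -0.055 and -0.025 m) or (horizontal distance between plate_blue and magenta_end between 0.19 and 0.23 m and y of lotion_mid in the frame of display_rack between 0.025 and 0.055 m) or (horizontal distance between plate_blue and magenta_end between 0.27 and 0.31 m and y of lotion_mid in the frame of display_rack between 0.105 and 0.135 m)) and x of lotion_mid in the frame of display_rack between -0.015 and 0.015 m and z of lotion_mid in the frame of display_rack between 0.059 and 0.075 m and contact force between the fingers and lotion below 0.05 N and ((horizontal distance between plate_yellow and magenta_end between 0.03 and 0.07 m and y of tumbler_mid in the frame of display_rack between -0.135 and -0.105 m) or (horizontal distance between plate_yellow and magenta_end between 0.11 and 0.15 m and y of tumbler_mid in the frame of display_rack between -0.055 and -0.025 m) or (horizontal distance between plate_yellow and magenta_end between 0.19 and 0.23 m and y of tumbler_mid in the frame of display_rack between 0.025 and 0.055 m) or (horizontal distance between plate_yellow and magenta_end between 0.27 and 0.31 m and y of tumbler_mid in the frame of display_rack between 0.105 and 0.135 m)) and x of tumbler_mid in the frame of display_rack between -0.015 and 0.015 m and z of tumbler_mid in the frame of display_rack between 0.054 and 0.07 m and contact force between the fingers and tumbler below 0.05 N); the robot touches nothing.
It fails at once if a product is tipped over (angle between any of water_mid, can_mid, lotion_mid, tumbler_mid's own z axis and vertical above 0.8 rad).
It fails at once if a product is dropped (falls freely by more than about 30 mm) ((contact force between water and anything else below 0.01 N and linear speed of water above 0.8 m/s) or (contact force between can and anything else below 0.01 N and linear speed of can above 0.8 m/s) or (contact force between lotion and anything else below 0.01 N and linear speed of lotion above 0.8 m/s) or (contact force between tumbler and anything else below 0.01 N and linear speed of tumbler above 0.8 m/s)).
It fails at once if the carton, mug or tape dispenser is pushed away (over 30 mm) (distance of any of carton, mug, tape_dispenser from where it was at the start of the episode above 0.03 m).
It also fails if it takes over 102 s, if anything falls off the work surface, if the arm or the gripper's body presses on something with over 40 N, if the wrist force passes 120 N, or if a joint passes its speed limit or range.

## Robot

A 6-joint arm with a two-finger parallel gripper is mounted at the origin on the work surface. World frame = base frame: x ahead of the robot, y to its left, z up, the work surface at z = 0. Lengths are in m, angles in rad, forces in N, time in s.
With the tool pointing down it reaches from about 0.3 to 0.775 m from the base axis. Payload 14.6 kg.
Tool frame: the origin (TCP) lies at the very end of the fingers, on their centre line; the grasp point (between the pads) lies 19 mm behind it; x points along the fingers, z is the direction in which the jaws open and shut, and the axes are right-handed (so a half turn about x gives the same grasp; the last joint's range is limited). The gripper opens to 94 mm and grips with 3 to 60 N. Pads are 16 mm wide; open, the fingers measure 119 mm over their backs; the gripper's body (75 mm by 177 mm) begins 78 mm behind the grasp point.
Start: joints at [1.164, 0.3, 1.521, -0, 1.321, -0.067], TCP at [0.183, 0.519, 0.167] pointing down, gripper open.
Joint ranges: [-3.03, 3.03], [-0.79, 2.21], [0.23, 2.52], [-1.04, 4.18], [0, 3.07], [-2.55, 2.55]. Speed limits (rad/s): [2.22, 2.22, 2.57, 3.14, 3.14, 3.14].

## Interface

Orientations are given as [roll, pitch, yaw] about the fixed x, y, z axes, in that order (R = Rz(yaw) Ry(pitch) Rx(roll)).
In Python, from station import ctrl gives the robot as it stands. The module is installed in compiled form; this text tells all that it offers.
- The arm moves only by the tool servo_tool, never from a script. Its argument "motion" is one flat list of numbers, 4 for each row, row after row: the shift along the tool's x, y, z in mm, then the turn about the tool's x in degrees. In form: [dx, dy, dz, roll, dx, dy, dz, roll, ...]. A call has 1 to 20 rows; each row is the pose to reach, as a shift and turn from the pose commanded when the call began, along the tool's axes at that moment; what a row does not reach only later rows make up. A row lasts 1/8 s, in which the tool goes at most 62.5 mm and 10.7 degrees, less where a joint would pass 70% of its speed; a pose out of reach is approached as far as the arm can. A call with a gripper value outside its range is refused whole. "gripper" is the opening, from 0 (shut) to 1 (fully open), set as the call begins (left out, the last holds). The fingers move at their own pace and stop on an object; "force" is the grip in N (left out, the last holds). Time passes only in rows, so rows that repeat a pose let the fingers close. It gives the time, the measured TCP pose, the force and the opening at its end, in the units of the state.
- ctrl.get_obs(): the state, without advancing time (a new reading comes with each control period).
- ctrl.camera(name): name is "scene" or "top" or "wrist"; returns a dict with "color" (400x640x3 uint8, red, green, blue), "z_map" (400x640 float32, m along the optical axis (not along the pixel's ray), 0 where there is no reading), "fx", "fy", "cx", "cy" (pixels), "dist_coeffs" ([k1, k2, p1, p2, k3] as OpenCV has them; the pictures are not rectified), "rvec" (rotation vector, rad) and "tvec" (3), from world to camera coordinates, as OpenCV has them. Camera axes: x right, y down, z forward; pixel columns grow to the right and rows downward; lengths in m; the calibration is good to about 2 mm. A picture is of the moment at which its call begins.
- ctrl.hand_in(): hands the job in, once; it reports no verdict.
The state is a dict: "time_s": time; "qpos": joint angles; "joint_vel": joint speeds; "tau": joint torques, N m; "ee_pos": TCP position; "eef_rot": TCP orientation; "force": force on the tool from outside, world axes, zero at the start; "moment": the same for the moment, N m; "grip_width": finger opening in m.
Only numpy, scipy, OpenCV 4.12 (cv2) and the standard library are available. Lean on these libraries where they do the work, as an engineer would, in place of code of your own. Each camera call takes 0.05 s, during which the arm holds its last target.

## Working session

There is one attempt and no reset: what is moved stays moved. The work goes in short steps, Python scripts to look and compute and a tool call to move; the robot and the scene stay as the last step left them, time stands still between calls to the robot, and variables do not carry over. Pictures are saved under pics/ and viewed, and the job is handed in when it is done.

Besides the shell and the picture viewer there is one more tool, called after "Emit:" in YAML: its name, and indented under it one key for each argument. servo_tool: Moves the arm, as the interface text tells. Its arguments: {"type":"object","properties":{"motion":{"type":"array","items":{"type":"number"}},"gripper":{"type":"number"},"force":{"type":"number"}},"required":["motion"]}

```bash
mkdir -p pics; python3 - <<'E'
from station import ctrl
import cv2,numpy as np
o=ctrl.get_obs();print({k:np.round(v,4).tolist() if not np.isscalar(v) else v for k,v in o.items()})
for n in ["scene","top","wrist"]:
    c=ctrl.camera(n);cv2.imwrite(f"pics/{n}0.png",c["color"][:,:,::-1]);print(n,c["fx"],c["fy"],c["cx"],c["cy"],c["dist_coeffs"],c["rvec"],c["tvec"])
E
```

```text
{'time_s': 0.0, 'qpos': [1.1644, 0.3005, 1.5216, -0.0, 1.3207, -0.0666], 'joint_vel': [-0.0021, -0.0015, 0.0005, -0.0011, 0.0014, 0.001], 'tau': [0.0007, -53.1805, -35.2735, 0.0709, 0.0244, -0.0001], 'ee_pos': [0.1832, 0.5183, 0.1669], 'eef_rot': [3.0903, 1.5697, -1.9618], 'force': [-0.1118, 0.1865, 0.2237], 'moment': [-0.0138, -0.0253, -0.035], 'grip_width': 0.09409907335821154}
scene 498.8985483221104 498.8985483221104 328.72758089193434 192.3726582000264 [-0.01157143  0.          0.          0.          0.        ] [ 0.79574912  2.47270915 -1.20304797] [ 0.44185424 -0.13807741  1.70325903]
top 515.8690169512763 515.8690169512763 310.42031733556746 203.6872668318805 [-0.09963378  0.          0.          0.          0.        ] [ 2.18915571 -2.2014173   0.07019475] [0.00289306 0.509886   1.25007907]
wrist 358.2676268954446 358.2676268954446 318.44849199176923 196.0410978073051 [-0.01336885  0.          0.          0.          0.        ] [-2.39477816 -1.69638045 -0.20731456] [-0.55034982 -0.02609454  0.38966506]
```

View pics/scene0.png

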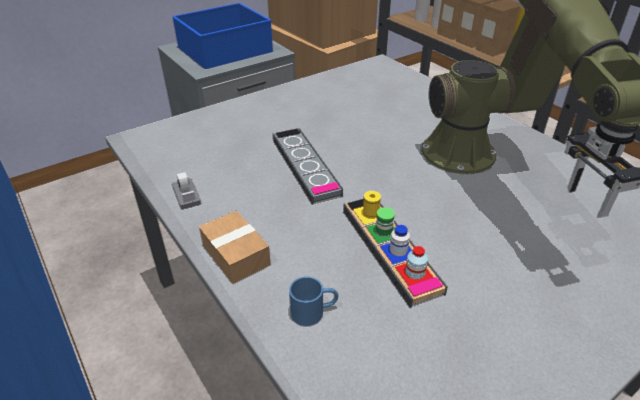

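View pics/top0.png

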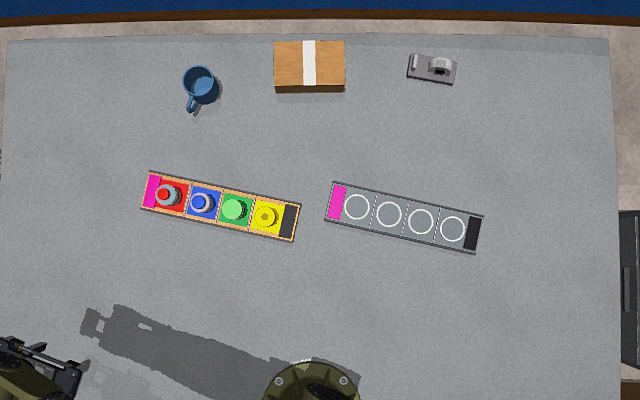

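View pics/wrist0.png

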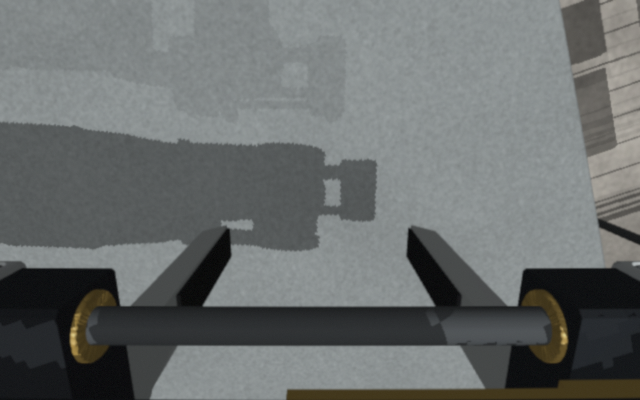

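Top view: the delivery rack from magenta at (152,190) runs red/water (168,195), blue/lotion (202,202), green/can (235,209), yellow/tumbler (267,217). The display rack's magenta end is at (337,202), with circles at (357,207), (389,214), (421,222) and (453,229). So water goes to the black end, then lotion, can, and tumbler by the magenta end.

```bash
cat > h.py <<'E'
from station import ctrl
import cv2,numpy as np
def cam(n):
    c=ctrl.camera(n); c["R"]=cv2.Rodrigues(np.array(c["rvec"]))[0]; c["t"]=np.array(c["tvec"]).ravel()
    c["K"]=np.array([[c["fx"],0,c["cx"]],[0,c["fy"],c["cy"]],[0,0,1]]);return c
def ray(c,uv):
    p=cv2.undistortPoints(np.array(uv,float).reshape(-1,1,2),c["K"],np.array(c["dist_coeffs"])).reshape(-1,2)
    return np.c_[p,np.ones(len(p))]
def plane(c,uv,z):
    d=ray(c,uv)@c["R"]; o=-c["R"].T@c["t"]; return o+d*((z-o[2])/d[:,2])[:,None]
def cloud(c):
    v,u=np.mgrid[0:400,0:640]; r=ray(c,np.c_[u.ravel(),v.ravel()]); z=c["z_map"].ravel()
    return (((r*z[:,None])-c["t"])@c["R"]).reshape(400,640,3)
def blobs(m,amin=30):
    n,l,s,ce=cv2.connectedComponentsWithStats(m.astype(np.uint8)); return [(s[i][4],ce[i],l==i) for i in range(1,n) if s[i][4]>=amin]
E
python3 - <<'E'
from h import *
c=cam("top"); hsv=cv2.cvtColor(c["color"],cv2.COLOR_RGB2HSV); H,S,V=[hsv[...,i].astype(int) for i in range(3)]
vv,uu=np.mgrid[0:400,0:640]; roi=(vv>150)&(vv<270)&(uu>130)&(uu<500)
P=cloud(c)
for nm,m,z in [("mag",(H>143)&(H<165)&(S>150)&roi,.036),("blk",(V<70)&(S<80)&roi,.036),("white",(V>200)&(S<40)&roi&(uu>325),.03)]:
    for a,ce,l in blobs(m,40):
        box=cv2.minAreaRect(plane(c,np.argwhere(l)[:,::-1],z)[:,:2].astype(np.float32)*1000)
        print(nm,a,ce.round(1),plane(c,ce,z)[0].round(4),np.round(box[0],1),np.round(box[1],1))
for a,ce,l in blobs((P[...,2]>.085)&(P[...,2]<.13)&roi,20):
    q=P[l]; zt=np.percentile(q[:,2],90); t=q[q[:,2]>.088]
    print("prod",a,ce.round(1),zt.round(4),t.mean(0).round(4), cv2.minEnclosingCircle(q[:,:2].astype(np.float32)))
print("table z", np.median(P[280:300,500:600,2]))
# plates
for nm,lo,hi in [("red",0,4),("blue",110,125),("green",55,75),("yel",25,32)]:
    m=(H>=lo)&(H<=hi)&(S>150)&roi&(P[...,2]<.045)&(uu<310)
    pts=plane(c,np.argwhere(m)[:,::-1],.033)[:,:2].astype(np.float32)*1000
    b=cv2.minAreaRect(pts);print(nm,len(pts),np.round(b[0],1),np.round(b[1],1),b[2])
E
```

```text
mag 356 [151.4 190.7] [0.5423 0.387  0.036 ] [542.4 386.2] [29.2 78.7]
mag 404 [336.4 201.8] [ 0.5129 -0.0625  0.036 ] [513.  -62.6] [29.6 79.1]
blk 396 [472.1 232.9] [ 0.4353 -0.3927  0.036 ] [ 435.3 -392.6] [30.4 79.3]
white 110 [356.  206.2] [ 0.5023 -0.1104  0.03  ] [ 502.2 -111. ] [60.  58.6]
white 111 [388.7 214.4] [ 0.482  -0.1897  0.03  ] [ 483.  -189.3] [61.1 58.3]
white 113 [420.  220.7] [ 0.466 -0.266  0.03 ] [ 465.4 -266.2] [59.1 58.4]
white 114 [452.5 228.4] [ 0.4469 -0.3461  0.03  ] [ 446.3 -345.5] [60. 60.]
prod 325 [165.  194.1] 0.1104 [0.5293 0.3358 0.1002] ((0.529371976852417, 0.3388924300670624), 0.02465672977268696)
prod 276 [199.3 201.8] 0.1092 [0.5104 0.2562 0.1007] ((0.5116909742355347, 0.2578791081905365), 0.02290913462638855)
prod 329 [231.6 208.6] 0.0999 [0.4948 0.1815 0.0971] ((0.49455133080482483, 0.1816340535879135), 0.023401496931910515)
prod 324 [264.5 216.2] 0.1002 [0.4769 0.1058 0.0971] ((0.47712114453315735, 0.10591194033622742), 0.02346905507147312)
table z -0.0011573887160362
red 296 [530.9 338.2] [69.1 68.2] 77.3842544555664
blue 395 [513.3 259.7] [68.3 68.6] 77.07270812988281
green 392 [495.4 181.6] [68.3 68.2] 77.002197265625
yel 453 [478.8 104.2] [70.1 69.9] 77.15536499023438
```

```bash
cat >> h.py <<'E'
from scipy.spatial.transform import Rotation as Ro
def tool():
    o=ctrl.get_obs(); return np.array(o["ee_pos"]),Ro.from_euler("xyz",o["eef_rot"]).as_matrix(),o
def goto(*pts):
    p,R,o=tool()
    print("t",round(o["time_s"],2),"p",p.round(4),"w",round(o["grip_width"],4),"F",np.round(o["force"],1)); 
    zz=R[:,2]; print("jaw yaw",np.degrees(np.arctan2(zz[1],zz[0])).round(2),"x-axis",R[:,0].round(4),"q6",round(o["qpos"][5],3))
    for q in pts: print(q,"->",((np.array(q)-p)@R*1000).round(1))
def caps():
    c=cam("top"); P=cloud(c); return c,P
E
python3 - <<'E'
from h import *
goto((.477,.1059,.15)); print(tool()[1].round(3))
# cap centres by colour on known top heights (top+scene)
for n in ["top","scene"]:
    c=cam(n);hsv=cv2.cvtColor(c["color"],cv2.COLOR_RGB2HSV); H,S,V=[hsv[...,i].astype(int) for i in range(3)];P=cloud(c)
    R=(P[...,2]>.088)&(P[...,2]<.13)&(P[...,0]>.4)&(P[...,0]<.6)&(P[...,1]>.05)&(P[...,1]<.4)
    for nm,lo,hi,z in [("water",0,5,.109),("lotion",108,125,.107),("can",50,75,.097),("tumbler",24,33,.097)]:
        # top-face pixels: height close to top
        m=R&(abs(P[...,2]-z-.002)<.004)&(H>=lo)&(H<=hi)&(S>60)
        for a,ce,l in blobs(m,15):
            q=plane(c,np.argwhere(l)[:,::-1],z);print(n,nm,a,q.mean(0).round(4),P[l].mean(0).round(4))
E
```

```text
t 0.2 p [0.1832 0.5184 0.1671] w 0.0938 F [ 0.  -0.1 -0.2]
jaw yaw 70.53 x-axis [-3.e-04 -7.e-04 -1.e+00] q6 -0.067
(0.477, 0.1059, 0.15) -> [  17.3 -414.4 -291. ]
[[-0.    -0.943  0.333]
 [-0.001  0.333  0.943]
 [-1.     0.    -0.001]]
top water 82 [0.5291 0.3381 0.109 ] [0.5291 0.3378 0.1098]
top lotion 119 [0.5109 0.2572 0.107 ] [0.5108 0.257  0.1081]
top can 275 [0.4948 0.1816 0.097 ] [0.4947 0.1815 0.0979]
top tumbler 236 [0.4771 0.1065 0.097 ] [0.477  0.1064 0.0976]
scene water 66 [0.5319 0.3391 0.109 ] [0.5321 0.3392 0.1092]
scene lotion 82 [0.5147 0.2588 0.107 ] [0.5149 0.259  0.1072]
scene can 135 [0.4977 0.1816 0.097 ] [0.4978 0.1817 0.0971]
scene tumbler 105 [0.4808 0.1073 0.097 ] [0.481  0.1074 0.0972]
```

Emit:
servo_tool:
  motion: [0,-8,-6,2,1,-33,-23,7,1,-66,-46,13,2,-100,-70,20,2,-137,-96,27.5,3,-175,-122,35,4,-208,-145,42,4,-241,-168,48,5,-279,-194,56,5,-316,-220,63,6,-349,-243,70,6,-383,-266,77,7,-408,-284,82,7,-416,-290,83.4,7,-416,-290,83.4,7,-416,-290,83.4]
  gripper: 1
  force: 12

```text
time_s: 2.3
ee_pos: [0.4784, 0.1072, 0.1606]
eef_rot: [1.273, 1.571, 1.051]
force: [0.4, 0.2, 0.0]
grip_width: 0.0941
```

```bash
python3 - <<'E'
from h import *
goto((.4789,.107,.052))
c=cam("wrist");cv2.imwrite("pics/w1.png",c["color"][:,:,::-1])
P=cloud(c);hsv=cv2.cvtColor(c["color"],cv2.COLOR_RGB2HSV); H,S,V=[hsv[...,i].astype(int) for i in range(3)]
for nm,lo,hi,z in [("tumbler",24,33,.097),("can",50,75,.097),("lotion",108,125,.107)]:
    for a,ce,l in blobs((abs(P[...,2]-z)<.004)&(H>=lo)&(H<=hi)&(S>60),30):
        print(nm,a,ce.round(),plane(c,np.argwhere(l)[:,::-1],z).mean(0).round(4),cv2.minEnclosingCircle(P[l][:,:2].astype(np.float32)))
E
```

```text
t 2.3 p [0.4784 0.1072 0.1606] w 0.0941 F [0.4 0.2 0. ]
jaw yaw -12.77 x-axis [ 1.e-04  1.e-04 -1.e+00] q6 0.368
(0.4789, 0.107, 0.052) -> [ 1.086e+02 -1.000e-01  5.000e-01]
tumbler 2369 [317. 198.] [0.4773 0.1059 0.097 ] ((0.47691887617111206, 0.10495728254318237), 0.02352580986917019)
can 3024 [318. 100.] [0.4947 0.1808 0.097 ] ((0.49465399980545044, 0.1805223673582077), 0.023548059165477753)
lotion 197 [316.   3.] [0.5081 0.2441 0.107 ] ((0.5087730884552002, 0.24676021933555603), 0.011579222977161407)
```

View pics/w1.png

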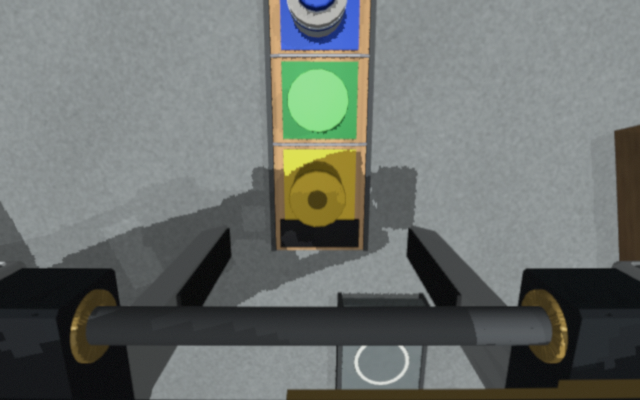

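Wrist view: the tumbler lid at (317,198) sits midway between the fingers, and the neighbouring can is at (318,100). The wrist and top cameras agree to about 1 mm. Descending.

Emit:
servo_tool:
  motion: [10,-1,-1,0,30,-1,-1,0,55,-1,-1,0,80,-1,-1,0,98,-1,-1,0,106,-1,-1,0,108,-1,-1,0,108,-1,-1,0]

```text
time_s: 3.35
ee_pos: [0.4779, 0.1058, 0.0529]
eef_rot: [0.37, 1.57, 0.146]
force: [-1.1, -0.5, -0.1]
grip_width: 0.0941
```

Emit:
servo_tool:
  motion: [0,0,0,0,0,0,0,0,0,0,0,0,0,0,0,0,0,0,0,0,0,0,0,0]
  gripper: 0
  force: 12

```text
time_s: 4.1
ee_pos: [0.4777, 0.1057, 0.0525]
eef_rot: [0.268, 1.571, 0.044]
force: [-0.4, 0.0, -1.1]
grip_width: 0.0465
```

Emit:
servo_tool:
  motion: [-5,0,0,0,-20,0,0,0,-40,0,0,0,-55,0,0,0,-60,-4,1,0,-60,-16,5,0,-60,-40,14,0,-60,-68,24,0,-60,-98,34,0,-60,-128,44,0,-60,-158,55,0,-60,-184,64,0,-60,-200,69,0,-60,-206,71,0,-60,-206,71,0,-50,-206,71,0,-35,-206,71,0,-20,-206,71,0,-12,-206,71,0,-12,-206,71,0]

```text
time_s: 6.6
ee_pos: [0.5007, -0.1108, 0.0637]
eef_rot: [3.081, 1.57, 2.857]
force: [-0.3, -0.2, -1.8]
grip_width: 0.0468
```

```bash
python3 - <<'E'
from h import *
goto((.5017,-.1108,.0505))
for n in ["wrist","top"]:
    c=cam(n);cv2.imwrite(f"pics/{n}2.png",c["color"][:,:,::-1])
E
```

```text
t 6.6 p [ 0.5007 -0.1108  0.0637] w 0.0468 F [-0.3 -0.2 -1.8]
jaw yaw -12.87 x-axis [-1.2e-03  3.0e-04 -1.0e+00] q6 -0.065
(0.5017, -0.1108, 0.0505) -> [13.2  0.2  1. ]
```

View pics/wrist2.png

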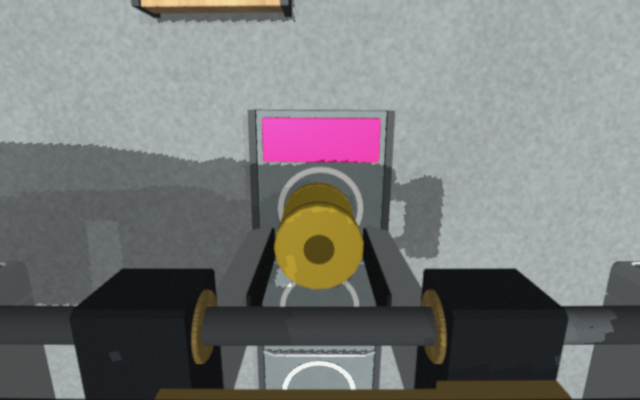

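The tumbler hangs upright at (318,245), laterally centred over its circle. Lowering and releasing.

Emit:
servo_tool:
  motion: [3,0,1,0,7,0,1,0,10,0,1,0,12,0,1,0,13,0,1,0,13,0,1,0]

```text
time_s: 7.45
ee_pos: [0.502, -0.1111, 0.0514]
eef_rot: [3.096, 1.571, 2.872]
force: [0.5, 0.8, -1.4]
grip_width: 0.0466
```

Emit:
servo_tool:
  motion: [0,0,0,0,0,0,0,0,0,0,0,0,0,0,0,0,0,0,0,0]
  gripper: 1

```text
time_s: 8.07
ee_pos: [0.502, -0.1111, 0.0515]
eef_rot: [-0.152, 1.571, -0.376]
force: [-0.7, 0.1, 0.4]
grip_width: 0.0919
```

Emit:
servo_tool:
  motion: [-10,0,0,0,-30,0,0,0,-60,0,0,0,-90,0,0,0,-107,0,0,0,-110,0,0,0]

```text
time_s: 8.82
ee_pos: [0.5023, -0.1112, 0.1623]
eef_rot: [-0.067, 1.569, -0.292]
force: [-0.1, 0.3, 0.2]
grip_width: 0.094
```

```bash
cat >> h.py <<'E'
def disp():
    c=cam("top");hsv=cv2.cvtColor(c["color"],cv2.COLOR_RGB2HSV); H,S,V=[hsv[...,i].astype(int) for i in range(3)];P=cloud(c)
    o=np.array([.47415,-.2276]); ey=np.array([.2292,.9734]); ex=np.array([.9734,-.2292])
    for nm,lo,hi,z in [("water",0,5,.076),("lotion",108,125,.074),("can",50,75,.064),("tumbler",24,33,.064)]:
        for zz in (z+.03,z+.033):
            m=(abs(P[...,2]-zz-.001)<.004)&(H>=lo)&(H<=hi)&(S>60)&(abs(P[...,1])<.45)&(P[...,0]<.6)&(P[...,0]>.38)&((P[...,1]<0)==(zz<z+.031))
            for a,ce,l in blobs(m,15):
                q=plane(c,np.argwhere(l)[:,::-1],zz).mean(0);d=q[:2]-o
                print(nm,a,q.round(4),"z",P[l][:,2].mean().round(4),"disp xy mm",(d@ex*1000).round(1),(d@ey*1000).round(1))
    return c
E
python3 - <<'E'
from h import *
c=disp();cv2.imwrite("pics/top3.png",c["color"][:,:,::-1])
goto((.495,.1816,.155))
E
```

```text
water 93 [0.529  0.3387 0.109 ] z 0.1097 disp xy mm -76.4 563.8
lotion 125 [0.5113 0.2575 0.107 ] z 0.1075 disp xy mm -75.0 480.7
can 291 [0.4948 0.1813 0.097 ] z 0.0978 disp xy mm -73.7 402.7
t 8.88 p [ 0.502  -0.1111  0.1617] w 0.0939 F [-0.2 -0.2 -0.6]
jaw yaw -12.87 x-axis [ 4.e-04 -1.e-04 -1.e+00] q6 -0.065
(0.495, 0.1816, 0.155) -> [  6.6 283.8 -72. ]
```

View pics/top3.png

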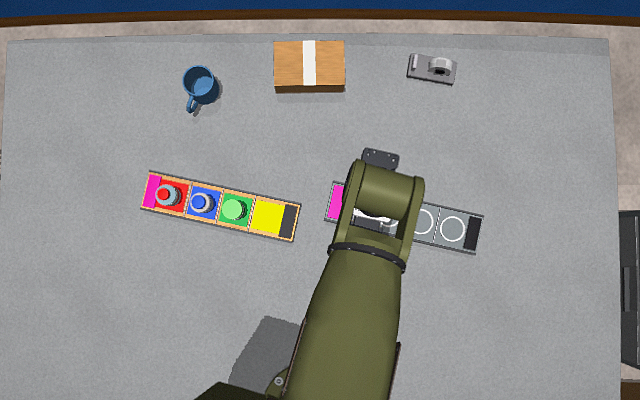

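The top view shows the yellow plate empty and the arm hiding the display rack. Next is the can.

Emit:
servo_tool:
  motion: [0,8,-2,0,0,30,-8,0,0,62,-16,0,0,100,-25,0,0,142,-36,0,0,184,-47,0,0,222,-56,0,0,254,-64,0,0,276,-70,0,0,284,-72,0,0,284,-72,0,10,284,-72,0,30,284,-72,0,55,284,-72,0,80,284,-72,0,98,284,-72,0,107,284,-72,0,109,284,-72,0,109,284,-72,0,109,284,-72,0]

```text
time_s: 11.38
ee_pos: [0.4954, 0.1818, 0.053]
eef_rot: [0.479, 1.57, 0.254]
force: [0.0, -0.3, -0.1]
grip_width: 0.094
```

Emit:
servo_tool:
  motion: [0,0,0,0,0,0,0,0,0,0,0,0,0,0,0,0,0,0,0,0,0,0,0,0]
  gripper: 0
  force: 12

```text
time_s: 12.12
ee_pos: [0.4951, 0.1817, 0.0524]
eef_rot: [-2.112, 1.571, -2.337]
force: [0.4, -0.5, -0.3]
grip_width: 0.0464
```

```bash
python3 - <<'E'
from h import *
goto((.4833,-.1887,.0495))
c=disp()
E
```

```text
t 12.12 p [0.4951 0.1817 0.0524] w 0.0464 F [ 0.4 -0.5 -0.3]
jaw yaw -12.87 x-axis [-0. -0. -1.] q6 0.507
(0.4833, -0.1887, 0.0495) -> [   2.9 -363.8   71.1]
water 97 [0.5293 0.3383 0.109 ] z 0.11 disp xy mm -76.0 563.5
tumbler 257 [ 0.5015 -0.1099  0.094 ] z 0.0943 disp xy mm -0.4 120.9
```

The tumbler measures (-0.4, 120.9) mm in the display frame against a target of (0, 120), so it is well placed. Carrying the can over it.

Emit:
servo_tool:
  motion: [-8,0,0,0,-28,0,0,0,-55,0,0,0,-78,0,0,0,-88,-6,1,0,-90,-24,5,0,-90,-54,11,0,-90,-94,18,0,-90,-138,27,0,-90,-182,36,0,-90,-226,44,0,-90,-270,53,0,-90,-310,61,0,-90,-340,66,0,-90,-358,70,0,-90,-364,71,0,-90,-364,71,0,-78,-364,71,0,-55,-364,71,0,-40,-364,71,0]

```text
time_s: 14.68
ee_pos: [0.4828, -0.188, 0.0909]
eef_rot: [2.896, 1.569, 2.672]
force: [0.9, 0.6, -0.5]
grip_width: 0.0463
```

Emit:
servo_tool:
  motion: [12,0,0,0,24,0,0,0,34,0,0,0,39,0,0,0,42,0,0,0,43,0,0,0,43,0,0,0]

```text
time_s: 15.55
ee_pos: [0.4833, -0.189, 0.0497]
eef_rot: [-0.288, 1.57, -0.512]
force: [0.2, 0.1, -0.2]
grip_width: 0.0464
```

```bash
python3 - <<'E'
from h import *
goto((.4833,-.1887,.0500))
E
```

```text
t 15.55 p [ 0.4833 -0.189   0.0497] w 0.0464 F [ 0.2  0.1 -0.2]
jaw yaw -12.87 x-axis [ 3.e-04 -2.e-04 -1.e+00] q6 -0.219
(0.4833, -0.1887, 0.05) -> [-0.3  0.3 -0.1]
```

Emit:
servo_tool:
  motion: [0,0,0,0,0,0,0,0,0,0,0,0,0,0,0,0,0,0,0,0,-10,0,0,0,-32,0,0,0,-65,0,0,0,-97,0,0,0,-111,0,0,0,-113,0,0,0,-113,0,0,0]
  gripper: 1

```text
time_s: 17.05
ee_pos: [0.4828, -0.1887, 0.1614]
eef_rot: [2.937, 1.569, 2.713]
force: [-0.1, -1.1, -0.7]
grip_width: 0.094
```

Emit:
servo_tool:
  motion: [0,10,-2,0,0,35,-6,0,0,75,-12,0,0,120,-20,0,0,165,-27,0,0,210,-34,0,0,255,-42,0,0,300,-49,0,0,345,-56,0,0,385,-63,0,0,418,-68,0,0,436,-71,0,0,441,-72,0,0,441,-72,0]

```text
time_s: 18.8
ee_pos: [0.5112, 0.2565, 0.1623]
eef_rot: [-2.205, 1.57, -2.43]
force: [0.0, 0.3, -0.6]
grip_width: 0.0939
```

```bash
python3 - <<'E'
from h import *
goto((.5113,.2575,.053))
c=disp()
c=cam("wrist");cv2.imwrite("pics/w4.png",c["color"][:,:,::-1])
E
```

```text
t 18.8 p [0.5112 0.2565 0.1623] w 0.0939 F [ 0.   0.3 -0.6]
jaw yaw -12.88 x-axis [-3.e-04 -2.e-04 -1.e+00] q6 0.626
(0.5113, 0.2575, 0.053) -> [ 1.093e+02  1.000e+00 -1.000e-01]
lotion 85 [0.5122 0.2543 0.107 ] z 0.1078 disp xy mm -73.4 477.8
can 286 [ 0.4831 -0.1889  0.094 ] z 0.094 disp xy mm -0.2 39.7
tumbler 263 [ 0.5014 -0.11    0.094 ] z 0.0942 disp xy mm -0.5 120.7
```

View pics/w4.png

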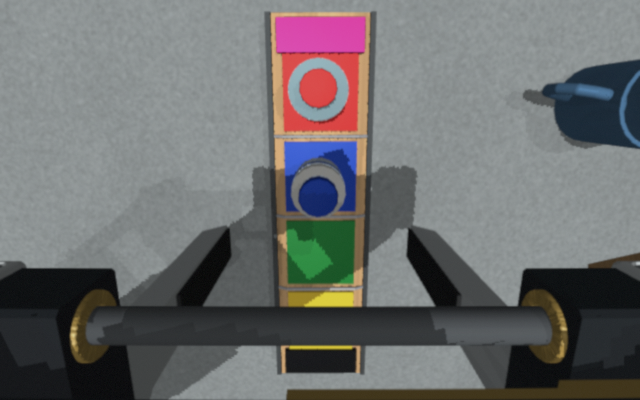

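The wrist view shows the lotion cap at (318,195) centred between the fingers, with the water bottle (318,90) and mug clear. The can is placed at (-0.2, 39.7) mm.

Emit:
servo_tool:
  motion: [10,1,0,0,30,1,0,0,55,1,0,0,80,1,0,0,99,1,0,0,108,1,0,0,110,1,0,0,110,1,0,0]

```text
time_s: 19.9
ee_pos: [0.5117, 0.2581, 0.0529]
eef_rot: [0.617, 1.57, 0.393]
force: [-0.3, -0.2, 0.3]
grip_width: 0.0943
```

Emit:
servo_tool:
  motion: [0,0,0,0,0,0,0,0,0,0,0,0,0,0,0,0,0,0,0,0,0,0,0,0]
  gripper: 0
  force: 12

```text
time_s: 20.65
ee_pos: [0.5114, 0.258, 0.0524]
eef_rot: [-2.692, 1.571, -2.917]
force: [-0.7, -0.0, 2.4]
grip_width: 0.0378
```

```bash
python3 - <<'E'
from h import *
goto((.465,-.2665,.0495))
E
```

```text
t 20.65 p [0.5114 0.258  0.0524] w 0.0378 F [-0.7 -0.   2.4]
jaw yaw -12.87 x-axis [-1.e-04 -0.e+00 -1.e+00] q6 0.628
(0.465, -0.2665, 0.0495) -> [   2.9 -521.7   71.6]
```

The opening of 37.8 mm does not match the 46 mm body, so I'll look before moving.

```bash
python3 - <<'E'
from h import *
for n in ["wrist","scene"]:
    c=cam(n);im=c["color"][:,:,::-1]
    if n=="scene": im=cv2.resize(im[150:320,320:520],None,fx=4,fy=3.5)
    cv2.imwrite(f"pics/{n}5.png",im)
goto((.465,-.2665,.0495))
E
```

```text
t 20.75 p [0.5115 0.2582 0.0528] w 0.0353 F [-2.3  0.2  6.1]
jaw yaw -12.86 x-axis [ 2.e-04  3.e-04 -1.e+00] q6 0.628
(0.465, -0.2665, 0.0495) -> [   3.1 -521.9   71.5]
```

View pics/wrist5.png

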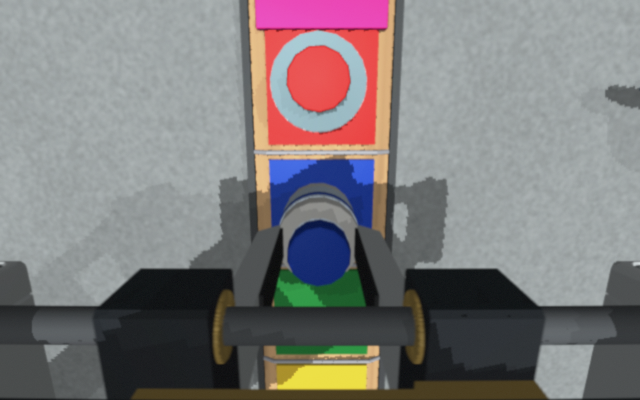

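View pics/scene5.png

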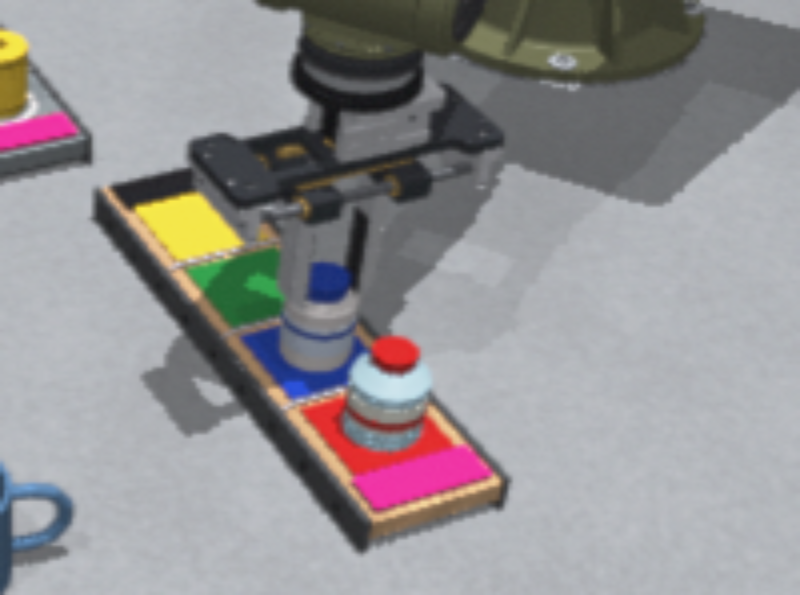

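The scene crop shows the fingertips ending around the shoulder, near crop (300,310), with the bottle still upright. I'll measure the true fingertip height by depth.

```bash
python3 - <<'E'
from h import *
c=cam("scene");P=cloud(c)
p,R,o=tool();print(p,o["grip_width"],o["force"])
y=R[:,1];z=R[:,2]
D=P-p; a=D@y; b=D@z; h=P[...,2]
m=(abs(a)<.03)&(abs(b)<.09)&(h>.03)&(h<.2)
for lo in np.arange(.03,.2,.01):
    k=m&(h>=lo)&(h<lo+.01)
    q=b[k]; print(round(lo,2),k.sum(),"jaw-axis hist(mm)",np.histogram(q*1000,bins=[-70,-50,-35,-24,-12,0,12,24,35,50,70])[0], "row", np.percentile(a[k]*1000,[5,50,95]).round(0) if k.any() else "")
c=cam("scene");im=c["color"][:,:,::-1]
cv2.imwrite("pics/s6.png",cv2.resize(im[200:260,375:435],None,fx=10,fy=10,interpolation=cv2.INTER_NEAREST))
E
```

```text
[0.51151578 0.2581642  0.05292245] 0.03464362189745058 [-2.15619385 -0.15882941  6.1265592 ]
0.03 305 jaw-axis hist(mm) [ 0 26 16  9 19 21 52 66 69 27] row [-27.   8.  28.]
0.04 51 jaw-axis hist(mm) [ 0  0  0  3 10  7 28  3  0  0] row [-4. 16. 24.]
0.05 50 jaw-axis hist(mm) [ 0  0  0  0  8 14 23  5  0  0] row [ 1. 18. 23.]
0.06 50 jaw-axis hist(mm) [ 0  0  0  2  7 11 23  7  0  0] row [-4. 17. 24.]
0.07 62 jaw-axis hist(mm) [ 0  0  0  2 11 17 24  8  0  0] row [-7. 18. 24.]
0.08 70 jaw-axis hist(mm) [ 0  0  0  4 13 19 30  4  0  0] row [ 1. 17. 23.]
0.09 69 jaw-axis hist(mm) [ 0  0  2 17 13 17 17  3  0  0] row [ 4. 12. 20.]
0.1 134 jaw-axis hist(mm) [ 0  0  5 19 35 40 16 19  0  0] row [-9.  7. 14.]
0.11 54 jaw-axis hist(mm) [ 0  0  2 24  1  2  4 21  0  0] row [-6.  8. 12.]
0.12 47 jaw-axis hist(mm) [ 0  0  4 20  0  0  4 19  0  0] row [-5.  8. 12.]
0.13 52 jaw-axis hist(mm) [ 0  0  3 23  0  0  4 22  0  0] row [-6.  9. 11.]
0.14 53 jaw-axis hist(mm) [ 0  0  5 22  0  0  4 22  0  0] row [-6.  8. 12.]
0.15 51 jaw-axis hist(mm) [ 0  0  4 20  0  0  6 21  0  0] row [-6.  8. 11.]
0.16 54 jaw-axis hist(mm) [ 0  0  4 23  0  0  4 23  0  0] row [-4.  9. 12.]
0.17 24 jaw-axis hist(mm) [ 0  0  3 17  0  0  0  4  0  0] row [-10.   9.  12.]
0.18 27 jaw-axis hist(mm) [ 0  0  0 10  0  0  0  0  2  0] row [-22.   1.  27.]
0.19 90 jaw-axis hist(mm) [ 5  0  0 14  0  1  0  0 13  2] row [-23.   7.  28.]
```

View pics/s6.png

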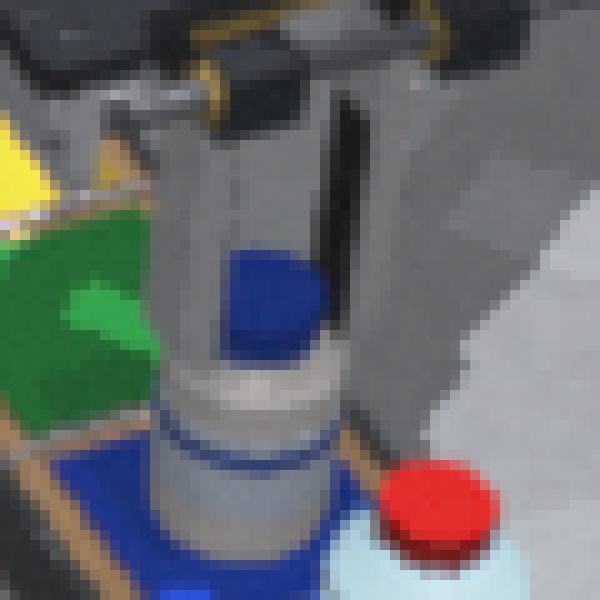

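The fingers are wedged on the shoulder: the tips are really near z≈0.088, while ee_pos says 0.053. I'll release first, then find the offset.

Emit:
servo_tool:
  motion: [0,0,0,0,0,0,0,0,0,0,0,0,0,0,0,0,0,0,0,0]
  gripper: 1

```text
time_s: 21.48
ee_pos: [0.5114, 0.258, 0.0524]
eef_rot: [-2.44, 1.571, -2.665]
force: [-0.1, -0.1, -0.1]
grip_width: 0.081
```

```bash
python3 - <<'E'
from h import *
R0=cv2.Rodrigues(np.array([-2.39477816,-1.69638045,-0.20731456]))[0];t0=np.array([-.55034982,-.02609454,.38966506])
print("start cam-ee z", (-R0.T@t0), -R0.T@t0-np.array([.1832,.5183,.1669]))
w=cam("wrist");p,R,o=tool();print("now", -w["R"].T@w["t"]-p, p, o["grip_width"],o["force"])
c=cam("scene");P=cloud(c);y=R[:,1];z=R[:,2];D=P-p;a=D@y;b=D@z;h=P[...,2]
m=(abs(a)<.012)&(abs(abs(b)-.05)<.012)&(h>.02)&(h<.2)
for s in (-1,1):
    k=m&(np.sign(b)==s);print(s,np.histogram(h[k],bins=np.arange(.02,.2,.01))[0])
cv2.imwrite("pics/s7.png",cv2.resize(c["color"][150:270,340:460,::-1],None,fx=5,fy=5))
pw=cloud(w); dw=pw-p; k=(abs(dw@y)<.012)&(abs(abs(dw@z)-.05)<.012)&(pw[...,2]>.04)
print("wrist finger min z",np.percentile(pw[k][:,2],[1,5,50]) if k.any() else None)
cv2.imwrite("pics/w7.png",w["color"][:,:,::-1])
import json
disp()
E
```

```text
start cam-ee z [0.11771714 0.54228992 0.38401696] [-0.06548286  0.02398992  0.21711696]
now [0.01586279 0.06863311 0.21705209] [0.51145211 0.25800225 0.05241312] 0.08512509256430212 [ 0.29519603  0.70799302 -0.31091704]
-1 [ 4 12  0  0  0  0  1 22 22 25 22 24 24 26 25 15 13]
1 [32 27  0  0  0  0  0  8 21 23 22 23 22 18 14  1  0]
wrist finger min z [0.09369098 0.10300808 0.15666448]
can 273 [ 0.4835 -0.189   0.094 ] z 0.094 disp xy mm 0.2 39.7
tumbler 248 [ 0.5014 -0.1099  0.094 ] z 0.0944 disp xy mm -0.5 120.8
```

View pics/s7.png

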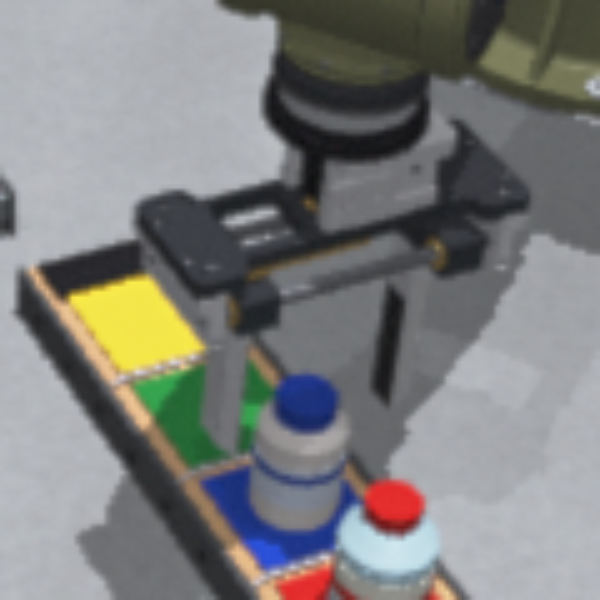

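View pics/w7.png

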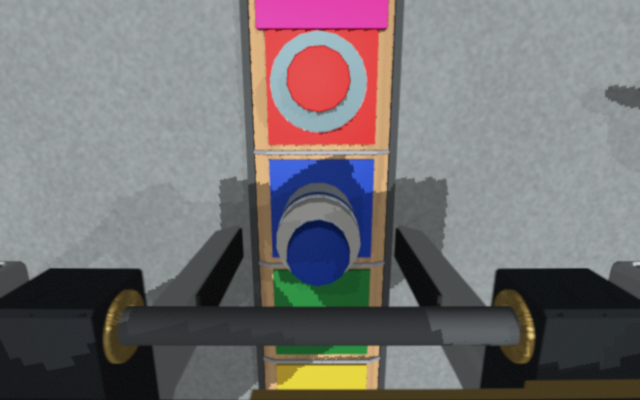

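The depth data say the real fingertips sit about 35 mm above the reported TCP: tip z≈0.087 with ee z=0.052. The first two products were held by their lids only. The lotion stands upright at wrist pixel (318,250). I'll go 34 mm lower and regrip on the body.

Emit:
servo_tool:
  motion: [0,0,0,0,5,0,0,0,12,0,0,0,20,0,0,0,28,0,0,0,33,0,0,0,34,0,0,0,34,0,0,0]

```text
time_s: 22.62
ee_pos: [0.5115, 0.2581, 0.0186]
eef_rot: [0.666, 1.571, 0.442]
force: [-0.4, 0.5, -0.5]
grip_width: 0.0943
```

Emit:
servo_tool:
  motion: [0,0,0,0,0,0,0,0,0,0,0,0,0,0,0,0,0,0,0,0,0,0,0,0]
  gripper: 0
  force: 12

```text
time_s: 23.38
ee_pos: [0.5115, 0.258, 0.0185]
eef_rot: [0.648, 1.571, 0.423]
force: [-0.0, -0.2, 0.6]
grip_width: 0.0455
```

```bash
python3 - <<'E'
from h import *
goto((.465,-.2665,.0165))
c=cam("scene")
cv2.imwrite("pics/s8.png",cv2.resize(c["color"][150:270,340:460,::-1],None,fx=5,fy=5))
E
```

```text
t 23.38 p [0.5115 0.258  0.0185] w 0.0455 F [-0.  -0.2  0.6]
jaw yaw -12.87 x-axis [ 0.  0. -1.] q6 0.628
(0.465, -0.2665, 0.0165) -> [   2.  -521.7   71.5]
```

View pics/s8.png

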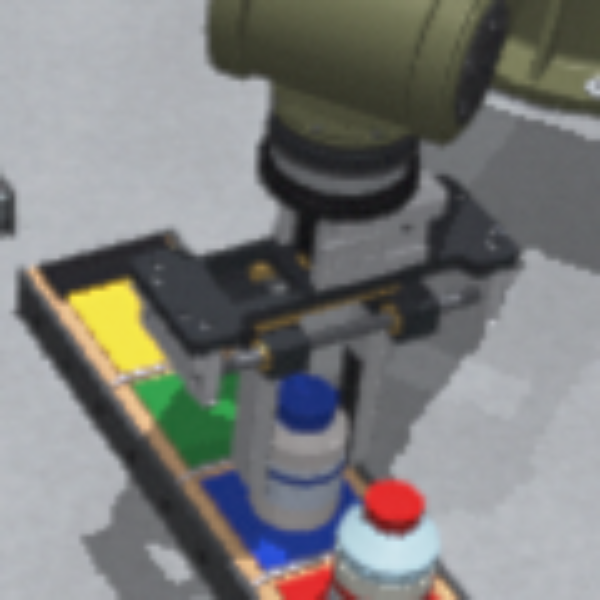

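The fingers now grip the straight body with a 45.5 mm opening. Carrying the lotion to its bay.

Emit:
servo_tool:
  motion: [-8,0,0,0,-28,0,0,0,-55,0,0,0,-80,0,0,0,-93,-5,1,0,-95,-22,3,0,-95,-50,7,0,-95,-90,12,0,-95,-135,19,0,-95,-180,25,0,-95,-225,31,0,-95,-270,37,0,-95,-315,43,0,-95,-360,49,0,-95,-405,55,0,-95,-450,62,0,-95,-485,66,0,-95,-510,70,0,-95,-520,71,0,-95,-522,71.5,0]

```text
time_s: 25.92
ee_pos: [0.4642, -0.2668, 0.1129]
eef_rot: [2.735, 1.57, 2.51]
force: [-0.3, 0.2, -1.1]
grip_width: 0.0455
```

Emit:
servo_tool:
  motion: [0,0,0,0,8,0,0,0,25,0,0,0,45,0,0,0,65,0,0,0,80,0,0,0,86,0,0,0,86,0,0,0]

```text
time_s: 26.92
ee_pos: [0.4649, -0.2667, 0.0272]
eef_rot: [2.764, 1.57, 2.54]
force: [-0.5, 0.4, -0.7]
grip_width: 0.0459
```

```bash
python3 - <<'E'
from h import *
goto((.465,-.2665,.0157))
c=cam("scene")
cv2.imwrite("pics/s9.png",cv2.resize(c["color"][90:210,250:370,::-1],None,fx=5,fy=5))
E
```

```text
t 26.93 p [ 0.4649 -0.2667  0.0272] w 0.0459 F [-0.5  0.4 -0.7]
jaw yaw -12.86 x-axis [-3.e-04  2.e-04 -1.e+00] q6 -0.365
(0.465, -0.2665, 0.0157) -> [11.5  0.2  0.1]
```

View pics/s9.png

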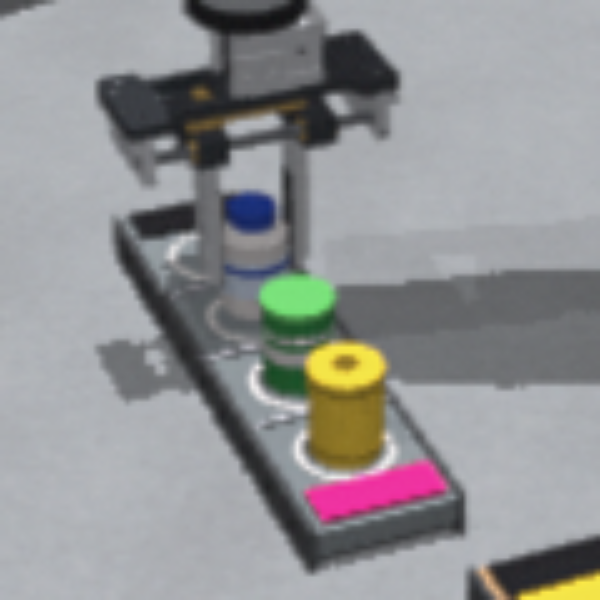

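The tumbler and can stand upright on their circles, and the lotion hangs upright above the third bay. Lowering it and releasing.

Emit:
servo_tool:
  motion: [3,0,0,0,6,0,0,0,9,0,0,0,11,0,0,0,11.5,0,0,0,11.5,0,0,0]

```text
time_s: 27.72
ee_pos: [0.4649, -0.2668, 0.016]
eef_rot: [-2.505, 1.571, -2.73]
force: [0.2, 0.6, -1.3]
grip_width: 0.0458
```

Emit:
servo_tool:
  motion: [0,0,0,0,0,0,0,0,0,0,0,0,0,0,0,0,0,0,0,0,-10,0,0,0,-32,0,0,0,-65,0,0,0,-97,0,0,0,-120,0,0,0,-130,0,0,0,-132,0,0,0,-132,0,0,0]
  gripper: 1

```text
time_s: 29.35
ee_pos: [0.4646, -0.2666, 0.1472]
eef_rot: [2.771, 1.57, 2.547]
force: [-0.5, -0.4, -0.1]
grip_width: 0.094
```

```bash
python3 - <<'E'
from h import *
goto((.5293,.3385,.148))
c=disp()
E
```

```text
t 29.35 p [ 0.4646 -0.2666  0.1472] w 0.094 F [-0.5 -0.4 -0.1]
jaw yaw -12.87 x-axis [-9.e-04  6.e-04 -1.e+00] q6 -0.365
(0.5293, 0.3385, 0.148) -> [-5.000e-01  6.043e+02 -7.170e+01]
water 92 [0.5297 0.338  0.109 ] z 0.1099 disp xy mm -75.5 563.3
lotion 89 [ 0.4664 -0.2623  0.104 ] z 0.1041 disp xy mm 0.5 -35.6
can 286 [ 0.483 -0.189  0.094] z 0.0941 disp xy mm -0.2 39.6
tumbler 251 [ 0.5013 -0.1104  0.094 ] z 0.0944 disp xy mm -0.4 120.3
```

Emit:
servo_tool:
  motion: [0,10,-1,0,0,35,-4,0,0,75,-9,0,0,120,-14,0,0,165,-20,0,0,210,-25,0,0,255,-30,0,0,300,-36,0,0,345,-41,0,0,390,-46,0,0,435,-52,0,0,480,-57,0,0,525,-62,0,0,563,-67,0,0,590,-70,0,0,602,-72,0,0,604,-72,0,0,604,-72,0]

```text
time_s: 31.65
ee_pos: [0.5292, 0.3374, 0.1479]
eef_rot: [-1.821, 1.571, -2.047]
force: [-0.1, -0.6, -0.2]
grip_width: 0.0941
```

```bash
python3 - <<'E'
from h import *
goto((.5295,.3383,.0185))
disp()
c=cam("wrist");cv2.imwrite("pics/w10.png",c["color"][:,:,::-1])
E
```

```text
t 31.65 p [0.5292 0.3374 0.1479] w 0.0941 F [-0.1 -0.6 -0.2]
jaw yaw -12.9 x-axis [-1.e-04 -2.e-04 -1.e+00] q6 0.734
(0.5295, 0.3383, 0.0185) -> [1.294e+02 1.000e+00 1.000e-01]
water 81 [0.5297 0.3392 0.109 ] z 0.11 disp xy mm -75.9 564.5
lotion 128 [ 0.465  -0.2657  0.104 ] z 0.1039 disp xy mm -0.1 -39.1
can 265 [ 0.4825 -0.1891  0.094 ] z 0.094 disp xy mm -0.7 39.4
tumbler 243 [ 0.5015 -0.1102  0.094 ] z 0.0943 disp xy mm -0.3 120.5
```

View pics/w10.png

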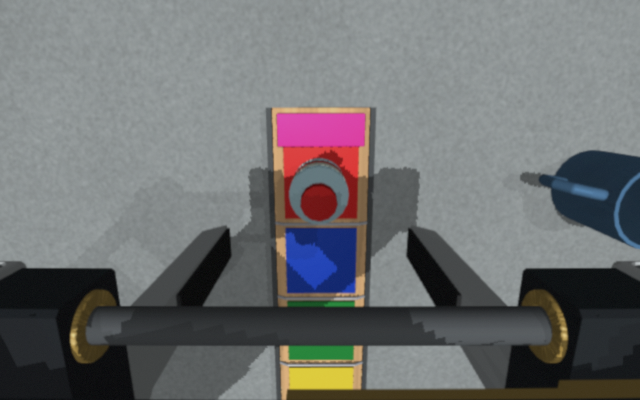

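The water cap at (319,200) is centred between the fingers, and the mug handle at (525,180) is well clear. Descending to body height.

Emit:
servo_tool:
  motion: [10,1,0,0,30,1,0,0,55,1,0,0,80,1,0,0,103,1,0,0,120,1,0,0,128,1,0,0,130,1,0,0,130,1,0,0]

```text
time_s: 32.88
ee_pos: [0.5298, 0.3392, 0.0186]
eef_rot: [0.72, 1.57, 0.495]
force: [-0.4, -0.1, 0.5]
grip_width: 0.0941
```

Emit:
servo_tool:
  motion: [0,0,0,0,0,0,0,0,0,0,0,0,0,0,0,0,0,0,0,0,0,0,0,0]
  gripper: 0
  force: 12

```text
time_s: 33.62
ee_pos: [0.5294, 0.3391, 0.0179]
eef_rot: [-2.354, 1.571, -2.579]
force: [0.8, -0.4, -0.4]
grip_width: 0.048
```

```bash
python3 - <<'E'
from h import *
goto((.4466,-.3444,.0165))
E
```

```text
t 33.62 p [0.5294 0.3391 0.0179] w 0.048 F [ 0.8 -0.4 -0.4]
jaw yaw -12.87 x-axis [-0. -0. -1.] q6 0.736
(0.4466, -0.3444, 0.0165) -> [   1.5 -684.7   71.5]
```

Opening 48.0 mm matches the body. Lifting and carrying across.

Emit:
servo_tool:
  motion: [-8,0,0,0,-28,0,0,0,-55,0,0,0,-82,0,0,0,-100,0,0,0,-105,0,0,0,-105,0,0,0]

```text
time_s: 34.5
ee_pos: [0.5293, 0.339, 0.1227]
eef_rot: [-2.42, 1.57, -2.644]
force: [1.0, 0.3, -1.7]
grip_width: 0.048
```

Emit:
servo_tool:
  motion: [0,-8,1,0,0,-30,3,0,0,-65,7,0,0,-107,11,0,0,-150,16,0,0,-193,20,0,0,-236,25,0,0,-279,29,0,0,-322,34,0,0,-365,38,0,0,-408,43,0,0,-451,47,0,0,-494,52,0,0,-537,56,0,0,-580,61,0,0,-622,65,0,0,-655,69,0,0,-676,71,0,0,-685,71.5,0,0,-685,71.5,0]

```text
time_s: 37.0
ee_pos: [0.4465, -0.3444, 0.1227]
eef_rot: [2.497, 1.57, 2.272]
force: [-0.6, 0.8, -0.3]
grip_width: 0.0478
```

Emit:
servo_tool:
  motion: [0,0,0,0,8,0,0,0,25,0,0,0,45,0,0,0,65,0,0,0,82,0,0,0,92,0,0,0,95,0,0,0,95,0,0,0]

```text
time_s: 38.12
ee_pos: [0.4467, -0.3448, 0.0282]
eef_rot: [-0.54, 1.57, -0.764]
force: [0.3, -0.0, -1.5]
grip_width: 0.0481
```

```bash
python3 - <<'E'
from h import *
goto((.4466,-.3444,.0152))
c=cam("scene")
cv2.imwrite("pics/s11.png",cv2.resize(c["color"][90:210,250:370,::-1],None,fx=5,fy=5))
E
```

```text
t 38.12 p [ 0.4467 -0.3448  0.0282] w 0.0481 F [ 0.3 -0.  -1.5]
jaw yaw -12.87 x-axis [ 3.e-04 -3.e-04 -1.e+00] q6 -0.498
(0.4466, -0.3444, 0.0152) -> [13.   0.4 -0.2]
```

View pics/s11.png

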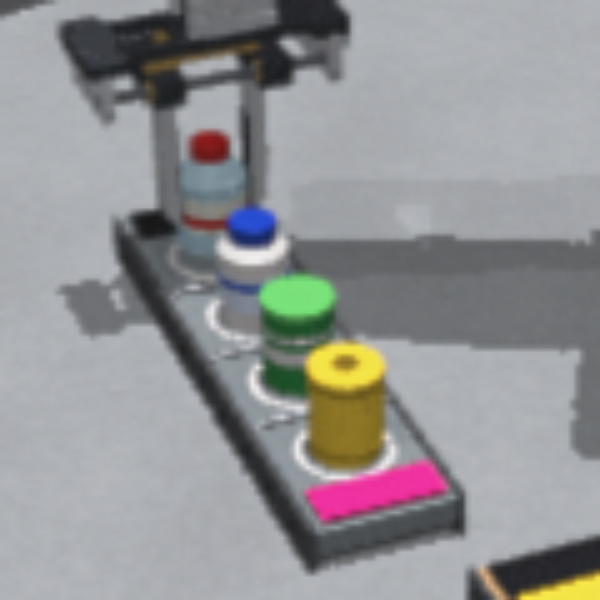

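The water bottle hangs upright over the bay by the black end, and the other three stand upright in place. Lowering, releasing, then lifting well clear and moving aside.

Emit:
servo_tool:
  motion: [3,0,0,0,6,0,0,0,9,0,0,0,11.5,0,0,0,12.5,0,0,0,12.5,0,0,0]

```text
time_s: 38.92
ee_pos: [0.4466, -0.3447, 0.0154]
eef_rot: [2.735, 1.571, 2.51]
force: [0.4, 0.6, -0.9]
grip_width: 0.0478
```

Emit:
servo_tool:
  motion: [0,0,0,0,0,0,0,0,0,0,0,0,0,0,0,0,0,0,0,0,-10,0,0,0,-32,0,0,0,-65,0,0,0,-97,0,0,0,-120,0,0,0,-130,0,0,0,-132,0,0,0,-132,0,0,0]
  gripper: 1

```text
time_s: 40.55
ee_pos: [0.4463, -0.3444, 0.1467]
eef_rot: [2.663, 1.57, 2.438]
force: [-0.8, -0.3, -0.2]
grip_width: 0.0938
```

Emit:
servo_tool:
  motion: [0,-8,0,0,0,-30,0,0,0,-60,0,0,0,-90,0,0,0,-115,0,0,0,-120,0,0,0,-120,0,0,0,-120,0,0]

```text
time_s: 41.55
ee_pos: [0.4201, -0.4611, 0.1475]
eef_rot: [1.03, 1.571, 0.806]
force: [0.4, 0.2, -0.2]
grip_width: 0.0942
```

```bash
python3 - <<'E'
from h import *
goto((.4466,-.3444,.0152))
c=disp();cv2.imwrite("pics/top12.png",c["color"][:,:,::-1])
c=cam("scene")
cv2.imwrite("pics/s12.png",cv2.resize(c["color"][90:210,250:370,::-1],None,fx=5,fy=5))
E
```

```text
t 41.55 p [ 0.4201 -0.4611  0.1475] w 0.0942 F [ 0.4  0.2 -0.2]
jaw yaw -12.84 x-axis [ 0.  0. -1.] q6 -0.667
(0.4466, -0.3444, 0.0152) -> [ 1.323e+02  1.197e+02 -1.000e-01]
water 75 [ 0.4467 -0.343   0.106 ] z 0.1058 disp xy mm -0.2 -118.6
lotion 121 [ 0.4646 -0.2654  0.104 ] z 0.104 disp xy mm -0.7 -39.0
can 276 [ 0.4826 -0.189   0.094 ] z 0.094 disp xy mm -0.6 39.5
tumbler 250 [ 0.5014 -0.1102  0.094 ] z 0.0943 disp xy mm -0.4 120.5
```

View pics/s12.png

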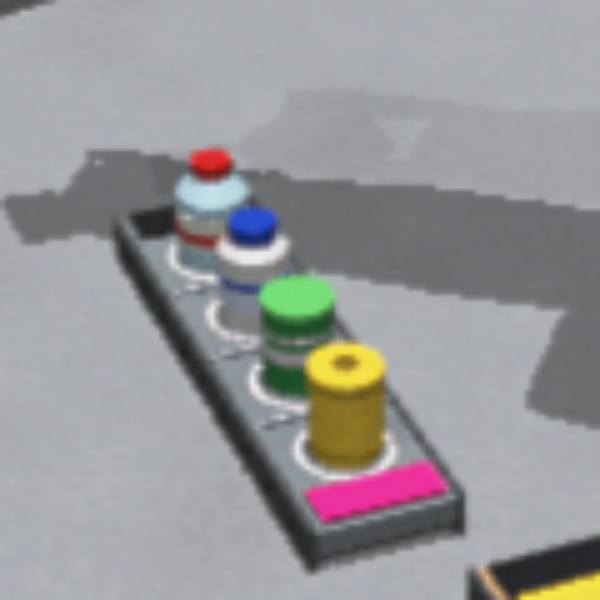

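View pics/top12.png

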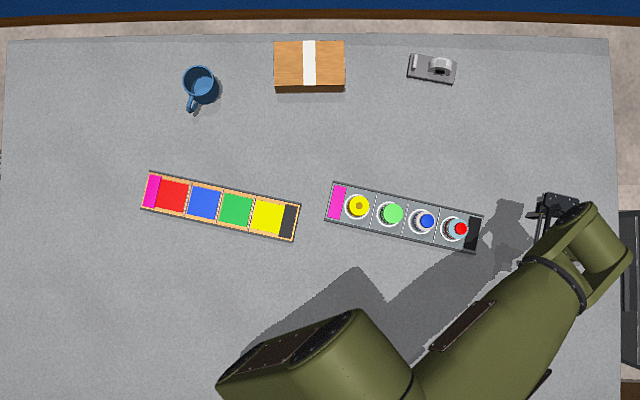

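Both views show all four products upright in their circles: tumbler (358,206), can (392,214), lotion (426,221) and water (460,229). The carton, mug and dispenser are where they started, and the arm is clear.

```bash
python3 -c "
from station import ctrl
print(ctrl.hand_in())"
```

```text
the job is handed in; nothing more can be done
None
```

All four products now stand on the display rack in reverse order: tumbler next to the magenta end piece, then can, lotion, and water next to the black end. I handed the job in at about 41.6 s of the 102 s allowed; the hand-in gives no verdict.

**Final checks:** The last top-camera measurement put every product within about 1.5 mm of its bay centre (x across the rack, y along it). Top heights matched products standing on the board, and the scene view showed all four upright. The carton, mug and tape dispenser looked unmoved by eye, and the arm was clear with the gripper open.

| Product | Measured x, y (mm) | Bay centre x, y (mm) |
|---|---|---|
| Tumbler | -0.4, 120.5 | 0, 120 |
| Can | -0.6, 39.5 | 0, 40 |
| Lotion | -0.7, -39.0 | 0, -40 |
| Water | -0.2, -118.6 | 0, -120 |

**Checks that disagreed:**
- **Fingertip height:** the first lotion grip closed to 35–38 mm instead of 46 mm because the fingers slipped onto its shoulder. Depth images showed the real fingertips about 35 mm above the reported TCP. I released, went 34 mm lower and regripped, and used that height for the water too. The tumbler and can had already been moved, so they were probably held near their lids, but they landed well.
- **Cameras:** the scene camera placed products about 3 mm further out in x than the top camera. I went with the top camera, which the wrist camera agreed with.

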